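# Probe the depth of a housing and lock the probe

## Task

Take hold of the knob on top of the probing stand's spindle and lower the probe into the white round housing until its sprung tip just rests on the circuit board at the bottom, gently, without forcing it hard against the board. Then, with the tip still resting there, swing the clamp lever clockwise to its stop so that the spindle is locked at that height, and let go. Leave the other things on the bench where they are.

Things in the scene. Friction and masses are not known exactly. Their poses are not given: they have to be found in the camera images.
- knob (a point): centre of the steel knurled knob on top of the probe's spindle: upright cylinder, 26 mm in diameter, 26 mm tall, 168 mm above the probe's tip. The spindle slides only straight up and down in the stand's round head, over 68 mm, with a steady drag of about 4 N, more than its weight (0.11 to 0.20 kg): it stays where left; moving it down takes 2 to 3 N, up about 6 N. Nothing stands above the knob
- tip: the probe's pointed steel tip, 7 mm thick, at the spindle's lower end; origin at its lowest point, z up. It starts 10 to 22 mm above the housing's rim. It is sprung: once it touches, it yields up into the spindle, about 2.2 N for each mm, over 4 mm, then is hard. The circuit board is fragile: force on the tip must stay under 12 N; 1 to 6 N is a good light touch
- rim (a point): centre of the upper rim of the white round housing (open ring with windows, 90 mm across, 45 mm high, wall 4 mm), fixed on the base plate straight below the probe, at most 5 mm off its axis. The green circuit board inside is level; its bare middle lies 15 to 37 mm below this rim, different in each piece and not measured
- lock (a joint): angle of the clamp lever about the spindle's axis: 0 fully open, growing clockwise seen from above, stop at 1.2. It starts at 0 to 0.2 and stays where it is left. It turns easily at first (3 to 4 N at its post); from about 1.05 the clamp bites and it gets stiffer, 5 to 10 N at the post to reach the stop (let go, it may spring back by 0.03); beyond 1.1 the spindle is locked
- lock_post (a point): on the axis of the upright round aluminium post at the end of the flat clamp lever, 15 mm below its top; post 12 mm thick, 45 mm tall, 85 mm from the spindle's axis, its top 195 mm above the table. Open, it stands right of the head seen from the robot; locked, it points to the stand's front, nearly at the robot. Pinch it from above and carry it round, or push it
- stand: black probing stand, fixed: perforated base plate 240 x 300 mm, top 20 mm above the table; column 60 mm thick, 165 mm high, 115 mm left of the probe; short arm with a round head 58 mm across, top at 150 mm, the lever's flat collar on it to 159 mm. Origin on the table straight below the probe's axis; x away from the robot (to the stand's back), y left to the column, z up
- thumb_nut_mid (a point): bystander, leave alone: dark steel thumb nut on the base plate, 22 mm wide, 18 mm high; centre
- standoff_mid (a point): bystander, leave alone: upright brass standoff on the base plate, 12 mm in diameter, 30 mm high; centre
- spare_ring_mid (a point): bystander, leave alone: low white plastic ring on the table, 68 mm across, 24 mm high; centre
- clear_tube_mid (a point): bystander, leave alone: upright clear tube, 48 mm in diameter, 110 mm tall; centre
- spare_board_mid (a point): bystander, leave alone: round green circuit board lying on the table, 72 mm across; centre
- driver_grip (a point): bystander, leave alone: screwdriver lying on the table, 170 mm long; a point on its handle
- drop_bottle_mid (a point): bystander, leave alone: small white bottle, 36 mm in diameter, 80 mm tall; centre

How it is judged:
By the outcome, as a careful person would: the job done as asked, in the order asked, and still so for the second after the job is handed in, with the robot touching nothing.
It also fails if it takes over 67 s, if anything falls off the work surface, if the arm or the gripper's body presses on something with over 40 N, if the wrist force passes 120 N, or if a joint passes its speed limit or range.

## Robot

A 6-joint arm with a two-finger parallel gripper is mounted at the origin on the work surface. World frame = base frame: x ahead of the robot, y to its left, z up, the work surface at z = 0. Lengths are in mm, angles in degrees, forces in N, time in s.
With the tool pointing down it reaches from about 300 to 850 mm from the base axis. Payload 4.2 kg.
Tool frame: the origin (TCP) lies on the centre line of the jaws, within the pads' length; the fingertips stand env.nose_length ahead of it and the grasp point (between the pads) lies 2 mm behind it (env.nose_length is the distance from the TCP to the fingertips, in mm); z points along the fingers, y is the direction in which the jaws open and shut (so a half turn about z gives the same grasp; the last joint's range is limited). The gripper opens to 91 mm and grips with 3 to 60 N. Pads are 32 mm wide; open, the fingers measure 118 mm over their backs; the gripper's body (76 mm by 178 mm) begins 60 mm behind the grasp point.
Start: joints at [63.312, 18.312, 89.639, -0, 72.044, -1.146], TCP at [247.932, 518.817, 230.976] pointing down, gripper open.
Joint ranges: [-177.97, 177.97], [-48.28, 115.42], [12.27, 149.76], [-77.06, 257.06], [2.81, 150.46], [-146.56, 146.56]. Speed limits (degrees/s): [147.25, 147.25, 180, 180, 180, 180].

## Interface

Orientations are given as [roll, pitch, yaw] about the fixed x, y, z axes, in that order (R = Rz(yaw) Ry(pitch) Rx(roll)).
In Python, from workcell import env gives the robot as it stands. The module is installed in compiled form; this text tells all that it offers.
- The arm moves only by the tool jog_arm, never from a script. Its argument "deltas" is a list that holds one entry, the list of rows, each a list of 5 numbers: the shift along the tool's x, y, z in m, then the turn about the tool's z in degrees, then the finger opening in m, from 0 to 0.0912. A call has 1 to 20 rows; each row is the pose to reach, as a shift and turn from the pose commanded when the call began, along the tool's axes at that moment; what a row does not reach only later rows make up. A row lasts 1/12 s, in which the tool goes at most 41.7 mm and 7.16 degrees, less where a joint would pass 70% of its speed; a pose out of reach is approached as far as the arm can. A call with a gripper value outside its range is refused whole. The fingers move at their own pace and stop on an object; "grip_force" is the grip in N (left out, the last holds). Time passes only in rows, so rows that repeat a pose let the fingers close. It gives the time, the measured TCP pose, the force and the opening at its end, in the units of the state.
- env.state(): the state, without advancing time (a new reading comes with each control period).
- env.grab_frame(name): name is "side" or "top"; returns the picture (480x640x3 uint8, red, green, blue); there is no depth.
- env.camera_params(name): a dict with "fx", "fy", "cx", "cy" (pixels), "k1" (the pictures are not rectified: a ray, as slopes to the right and down, at radius r is drawn at 1 + k1 r^2 times it, then the intrinsics apply), "xyz" and "orientation" of the camera in the world. Camera axes: x right, y down, z forward; pixel columns grow to the right and rows downward; lengths in mm; the calibration is good to about 2 mm. A picture is of the moment at which its call begins. camera_params takes no time and is no camera call.
- env.job_done(): hands the job in, once; it reports no verdict.
Trained networks look in the newest picture that a camera, given by its name, has taken for a name from the list of things; names that differ only in an ending like _2 or _b are one class to them, and where a whole thing is asked for, a point or a joint stands for the part that bears it (a point fixed in the world has none). Each returns a list of dicts, best first, with "conf" (0 to 1); they miss things now and then, are a little off and sometimes report something else, mostly with a low value. They report only what shows in the picture. A call takes as long as a camera call.
- env.look_for(camera, label): "xyz" ([x, y, z] in mm, in world coordinates, good to about 4 mm: the middle of the surface that is visible of it).
The state is a dict: "time_s": time; "qpos": joint angles; "qvel": joint speeds; "effort": joint torques, N m; "ee_pos": TCP position; "ee_rot": TCP orientation; "force": force on the tool from outside, world axes, zero at the start; "torque": the same for the moment, N m; "gripper_width": finger opening in mm.
Only numpy, scipy, OpenCV 4.12 (cv2) and the standard library are available. Lean on these libraries where they do the work, as an engineer would, in place of code of your own. Each camera call takes 0.05 s, during which the arm holds its last target.

## Working session

There is one attempt and no reset: what is moved stays moved. The work goes in short steps, Python scripts to look and compute and a tool call to move; the robot and the scene stay as the last step left them, time stands still between calls to the robot, and variables do not carry over. Pictures are saved under pics/ and viewed, and the job is handed in when it is done.

Besides the shell and the picture viewer there is one more tool, called as name(argument=value, ...), one argument or row to a line, values as JSON. jog_arm: Moves the arm, as the interface text tells. Its arguments: {"type":"object","properties":{"deltas":{"type":"array"},"grip_force":{"type":"number"}},"required":["deltas"]}

```bash
mkdir -p pics; python3 - <<'E'
from workcell import env
import cv2,json
for n in("side","top"):
    cv2.imwrite(f"pics/{n}0.png",env.grab_frame(n)[:,:,::-1]); print(n,env.camera_params(n))
print(env.nose_length,env.state())
for n in("side","top"):
    for l in("knob","tip","rim","lock_post","lock","stand"):
        try:print(n,l,env.look_for(n,l)[:2])
        except Exception as e:print(n,l,e)
E
```

```text
side {'fx': 448.206934287227, 'fy': 448.206934287227, 'cx': 317.5716045734309, 'cy': 243.21102688716576, 'k1': 0.03601509995004286, 'xyz': array([ 140.32056683, -619.2412706 ,  857.52454906]), 'orientation': array([-133.85484719,    0.482284  ,  -33.4830462 ])}
top {'fx': 436.7900699098624, 'fy': 436.7900699098624, 'cx': 315.67737020279515, 'cy': 238.40478402265109, 'k1': -0.004675095094580029, 'xyz': array([ 452.58914275,    2.89190801, 1440.05324826]), 'orientation': array([-176.04748972,   -0.23003719,  -89.38501026])}
17.0 {'time_s': 0.1, 'qpos': array([ 6.33110267e+01,  1.83468214e+01,  8.96984960e+01, -8.12280651e-04,
        7.20430992e+01, -1.14419619e+00]), 'qvel': array([-0.00349052, -0.10709062, -0.16977976, -0.02372258, -0.05265543,
        0.11102602]), 'effort': array([ 5.78232248e-04, -4.13330734e+01, -2.32508290e+01,  7.30983331e-02,
        4.21764306e-02, -5.30500188e-05]), 'ee_pos': array([247.75077486, 518.42836485, 230.22215619]), 'ee_rot': array([-1.79911586e+02, -9.93389159e-04,  1.54455473e+02]), 'force': array([ 0.60388509, -0.48064943, -0.88550002]), 'torque': array([-0.00872891, -0.01095071,  0.01567146]), 'gripper_width': 91.21245367586187}
side knob [{'xyz': [531.9, 26.1, 242.0], 'conf': 0.57}]
side tip []
side rim [{'xyz': [523.5, 8.2, 56.3], 'conf': 0.73}]
side lock_post [{'xyz': [531.1, 25.6, 155.2], 'conf': 0.92}]
side lock [{'xyz': [526.4, 21.1, 159.4], 'conf': 0.75}]
side stand [{'xyz': [533.5, 27.8, 23.8], 'conf': 0.7}, {'xyz': [596.5, -58.0, 41.0], 'conf': 0.35}]
top knob [{'xyz': [541.6, 33.2, 254.5], 'conf': 0.56}]
top tip []
top rim []
top lock_post [{'xyz': [529.8, 20.3, 156.5], 'conf': 0.63}]
top lock [{'xyz': [521.4, 22.9, 155.4], 'conf': 0.78}]
top stand [{'xyz': [538.2, 57.4, 19.6], 'conf': 0.95}]
```

View pics/side0.png

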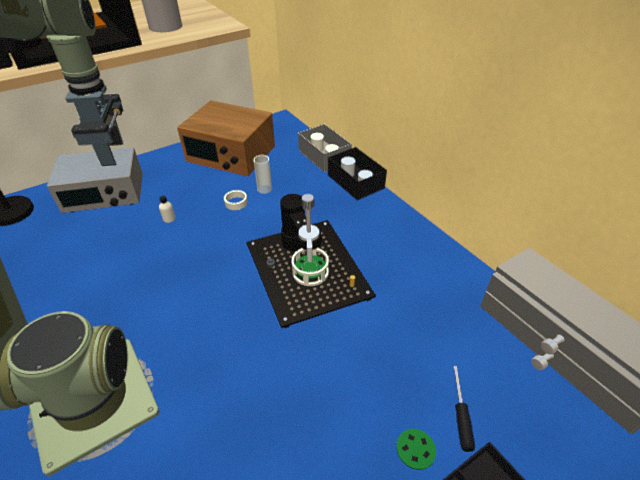

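View pics/top0.png

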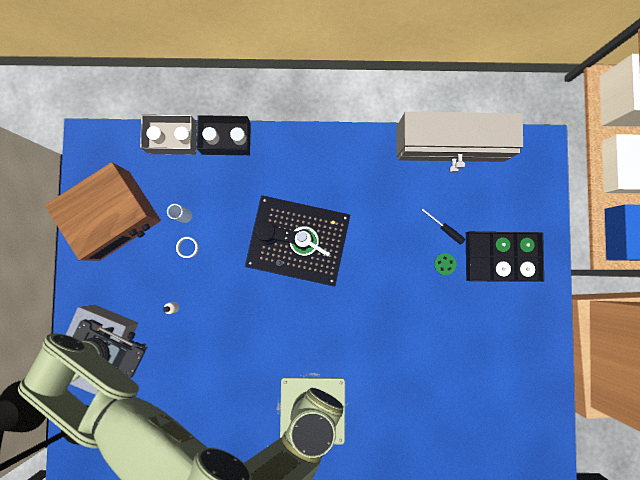

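```bash
python3 - <<'E'
import cv2
a=cv2.imread("pics/side0.png");b=cv2.imread("pics/top0.png")
cv2.imwrite("pics/side0z.png",cv2.resize(a[130:330,200:460],None,fx=3,fy=3,interpolation=2))
cv2.imwrite("pics/top0z.png",cv2.resize(b[100:300,200:440],None,fx=3,fy=3,interpolation=2))
E
```

```text
(no output)
```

View pics/side0z.png

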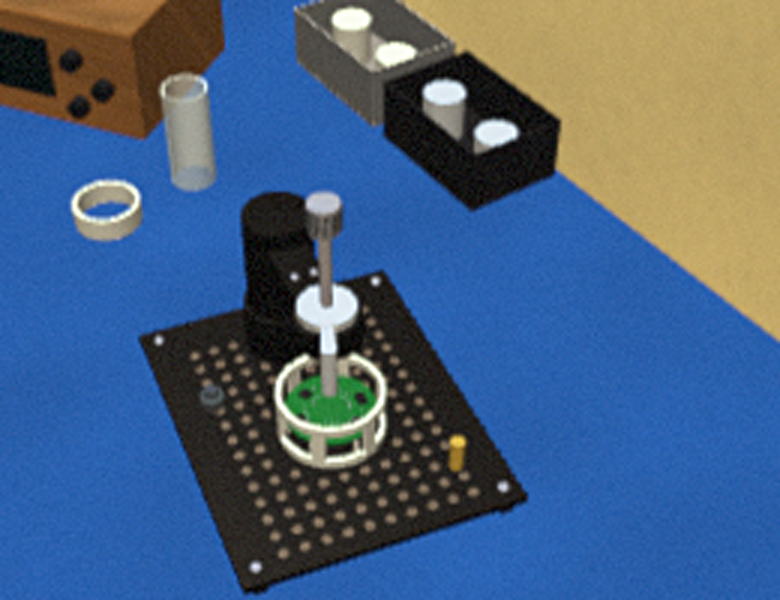

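View pics/top0z.png

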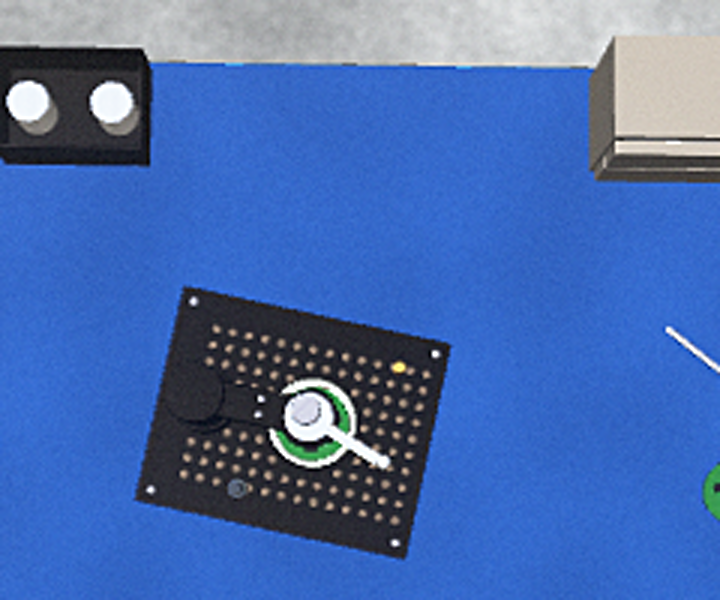

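```bash
python3 - <<'E'
import cv2
a=cv2.imread("pics/side0.png");b=cv2.imread("pics/top0.png")
cv2.imwrite("pics/side0y.png",cv2.resize(a[185:285,270:350],None,fx=6,fy=6,interpolation=2))
cv2.imwrite("pics/top0y.png",cv2.resize(b[215:275,270:350],None,fx=9,fy=9,interpolation=2))
E
```

```text
(no output)
```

View pics/side0y.png

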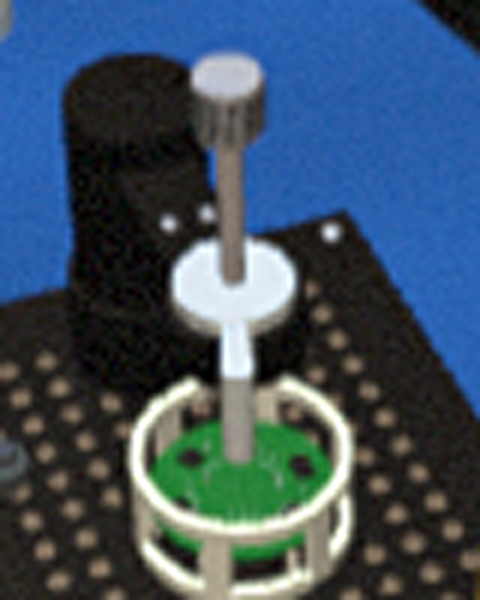

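View pics/top0y.png

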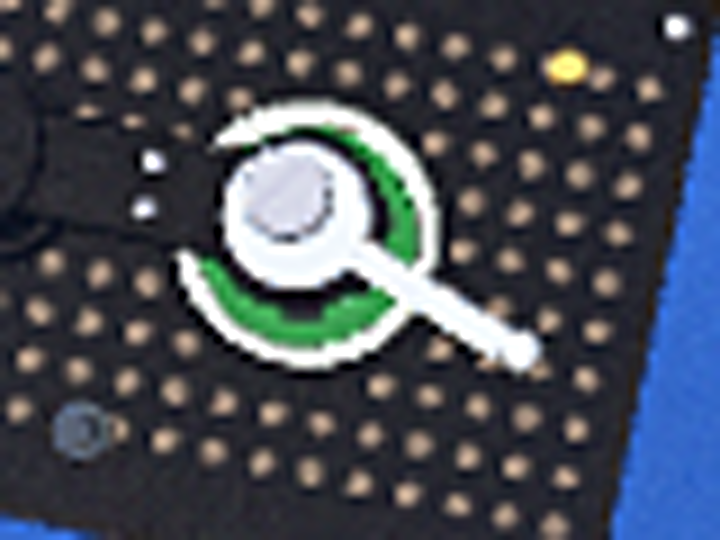

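```bash
cat > h.py <<'E'
from workcell import env
import numpy as np, cv2
from scipy.spatial.transform import Rotation as R
from scipy.optimize import least_squares
def cam(n):
    p=env.camera_params(n); return p,R.from_euler('xyz',p['orientation'],degrees=True).as_matrix()
def proj(n,X):
    p,M=cam(n); c=M.T@(np.asarray(X,float)-p['xyz']); s=c[:2]/c[2]; s=s*(1+p['k1']*(s@s)); return np.array([p['fx']*s[0]+p['cx'],p['fy']*s[1]+p['cy']])
def atz(n,px,z): return least_squares(lambda v:proj(n,[v[0],v[1],z])-px,[550,0]).x
def tri(ps,pt):
    r=least_squares(lambda X:np.r_[proj('side',X)-ps,proj('top',X)-pt],[540,20,200]); return r.x,r.fun
E
python3 - <<'E'
from h import *
def z(x,y,s,ox,oy): return np.array([(x+.5)/s-.5+ox,(y+.5)/s-.5+oy])
S=lambda x,y:z(x,y,6,270,185); T=lambda x,y:z(x,y,9,270,215)
print('collar',atz('side',S(234,284),159),atz('top',T(298,214),159),tri(S(234,284),T(298,214)))
print('knob',tri(S(228,77),T(290,198)))
c=tri(S(228,77),T(290,198))[0]
p=atz('top',T(523,347),195);print('post',p)
for zz in (195,150): print(zz,(proj('side',[*p,zz])-[270,185])*6)
print('rim',atz('side',S(242,455),65))
E
```

```text
collar [540.0789067   33.42029535] [540.94239977  36.94530559] (array([541.69265808,  36.75207942, 155.60517541]), array([-0.15647792,  0.01497794,  0.09841518, -0.17362093]))
knob (array([540.46336116,  35.95752644, 257.68041293]), array([-0.50565868,  0.04867106,  0.31614571, -0.5542085 ]))
post [497.01544991 -35.81389324]
195 [232.33948124 361.69223336]
150 [235.0567757  450.06431216]
rim [540.62791623  32.09716042]
```

jog_arm(
  deltas=[
    [[-0.02,-0.013,-0.04,4,0.0912],[-0.05,-0.033,-0.08,9,0.0912],[-0.08,-0.052,-0.08,15,0.0912],[-0.11,-0.072,-0.08,21,0.0912],[-0.14,-0.092,-0.08,27,0.0912],[-0.17,-0.111,-0.08,33,0.0912],[-0.2,-0.131,-0.08,39,0.0912],[-0.23,-0.151,-0.08,45,0.0912],[-0.26,-0.17,-0.08,51,0.0912],[-0.29,-0.19,-0.08,57,0.0912],[-0.32,-0.21,-0.08,63,0.0912],[-0.35,-0.229,-0.08,69,0.0912],[-0.38,-0.249,-0.08,75,0.0912],[-0.41,-0.269,-0.08,81,0.0912],[-0.44,-0.288,-0.08,87,0.0912],[-0.46,-0.302,-0.08,92,0.0912],[-0.4726,-0.3098,-0.08,94.5,0.0912],[-0.4726,-0.3098,-0.08,94.5,0.0912],[-0.4726,-0.3098,-0.08,94.5,0.0912],[-0.4726,-0.3098,-0.08,94.5,0.0912]],
  ],
  grip_force=15,
)

```text
time_s: 2.37
ee_pos: [540.2, 36.5, 311.0]
ee_rot: [-179.9, -0.0, 60.1]
force: [-0.6, 0.5, -0.3]
gripper_width: 91.4
```

```bash
python3 - <<'E'
from h import *
a=env.grab_frame("side");b=env.grab_frame("top")
cv2.imwrite("pics/s1.png",cv2.resize(a[100:300,220:420],None,fx=3,fy=3)[:,:,::-1]);cv2.imwrite("pics/t1.png",b[:,:,::-1])
print(env.state())
E
```

```text
{'time_s': 2.4667, 'qpos': array([2.65895037e+00, 1.29599449e+01, 8.56326965e+01, 3.04020491e-02,
       8.14066210e+01, 3.25585836e+01]), 'qvel': array([ 0.03823139, -0.0627596 , -0.11409268, -0.07553401, -0.06791839,
        0.0362894 ]), 'effort': array([-3.11989440e-01, -3.70587587e+01, -2.44393158e+01,  7.14048883e-02,
       -1.65667915e-02, -2.54301442e-03]), 'ee_pos': array([540.15730521,  36.76509161, 311.14274687]), 'ee_rot': array([-1.79984443e+02, -2.57328246e-02,  6.00958208e+01]), 'force': array([0.11919469, 0.3127127 , 0.23015967]), 'torque': array([-0.06209131,  0.09416429, -0.01426326]), 'gripper_width': 91.13313729880373}
```

View pics/s1.png

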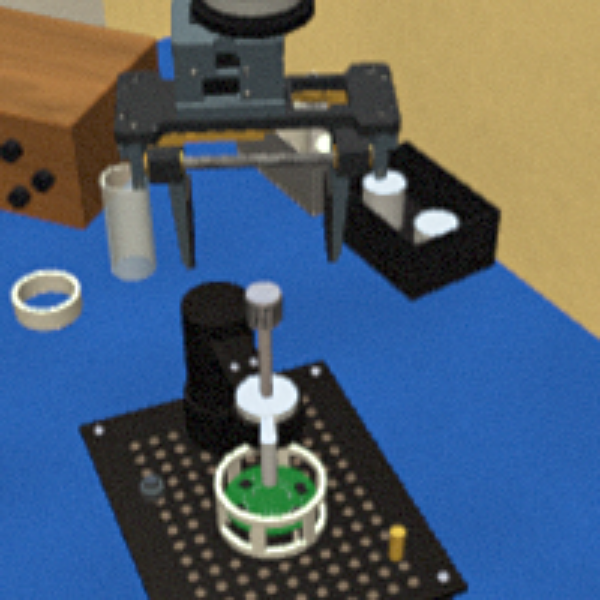

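jog_arm(
  deltas=[
    [[0,0,0.02,0,0.0912],[0,0,0.04,0,0.07],[0,0,0.055,0,0.06],[0,0,0.065,0,0.05],[0,0,0.069,0,0.045],[0,0,0.069,0,0.04],[0,0,0.069,0,0.035],[0,0,0.069,0,0.032],[0,0,0.069,0,0.03],[0,0,0.069,0,0.028],[0,0,0.069,0,0.026],[0,0,0.069,0,0.024],[0,0,0.069,0,0.022],[0,0,0.069,0,0.022],[0,0,0.069,0,0.022],[0,0,0.069,0,0.022]],
  ],
  grip_force=15,
)

```text
time_s: 3.8
ee_pos: [540.8, 35.5, 242.1]
ee_rot: [180.0, -0.0, 60.0]
force: [0.0, 0.1, 2.1]
gripper_width: 25.6
```

```bash
python3 - <<'E'
from h import *
a=env.grab_frame("side")
cv2.imwrite("pics/s2.png",cv2.resize(a[100:300,220:420],None,fx=3,fy=3)[:,:,::-1])
print(env.state())
E
```

```text
{'time_s': 3.85, 'qpos': array([2.53871250e+00, 1.49238232e+01, 9.28620152e+01, 6.63160322e-03,
       7.21931092e+01, 3.25794104e+01]), 'qvel': array([-0.01664863,  0.08829455, -0.06004815, -0.02174386, -0.11062453,
        0.03316068]), 'effort': array([-1.41024543e-01, -3.69516885e+01, -2.27049315e+01,  1.12704205e-03,
       -1.31649887e-01, -2.74078979e-03]), 'ee_pos': array([540.8551137 ,  35.52683483, 242.10369794]), 'ee_rot': array([ 1.79985661e+02, -1.66569954e-02,  5.99572774e+01]), 'force': array([-0.76276273, -0.14436432,  1.43185823]), 'torque': array([-0.01557363,  0.21160309,  0.01864785]), 'gripper_width': 25.368906793686737}
```

View pics/s2.png

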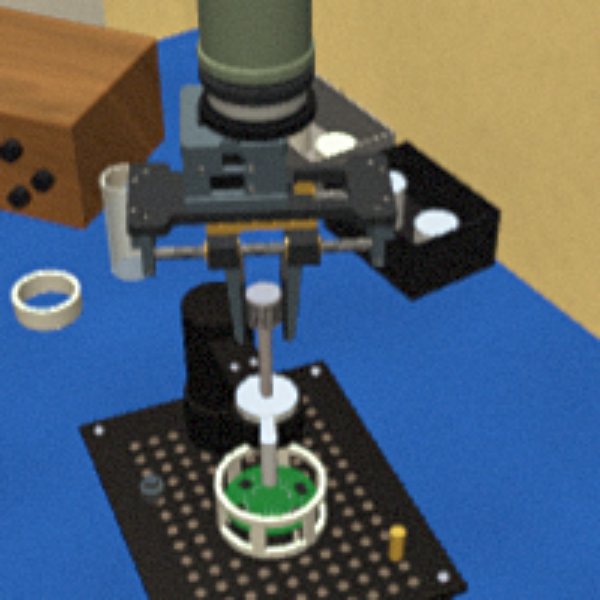

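jog_arm(
  deltas=[
    [[0,0,0.001,0,0.022],[0,0,0.002,0,0.022],[0,0,0.004,0,0.022],[0,0,0.006,0,0.022],[0,0,0.008,0,0.022],[0,0,0.01,0,0.022],[0,0,0.012,0,0.022],[0,0,0.014,0,0.022],[0,0,0.015,0,0.022],[0,0,0.016,0,0.022]],
  ],
)

```text
time_s: 4.68
ee_pos: [540.8, 35.5, 225.8]
ee_rot: [180.0, -0.0, 60.0]
force: [-0.3, 0.8, 2.2]
gripper_width: 25.5
```

jog_arm(
  deltas=[
    [[0,0,0.001,0,0.022],[0,0,0.002,0,0.022],[0,0,0.003,0,0.022],[0,0,0.004,0,0.022]],
  ],
)

```text
time_s: 5.02
ee_pos: [540.8, 35.5, 221.9]
ee_rot: [180.0, -0.0, 60.0]
force: [0.0, 0.4, 2.5]
gripper_width: 25.6
```

```bash
python3 - <<'E'
from h import *
a=env.grab_frame("side")
cv2.imwrite("pics/s3.png",cv2.resize(a[170:300,240:400],None,fx=4,fy=4)[:,:,::-1])
E
```

```text
(no output)
```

View pics/s3.png

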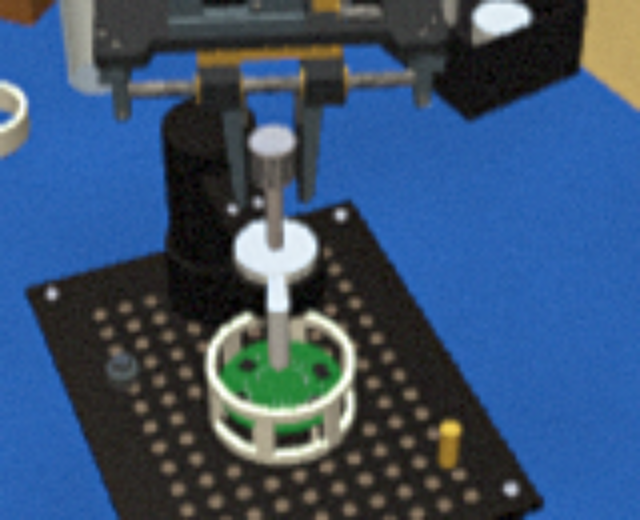

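jog_arm(
  deltas=[
    [[0,0,0.0005,0,0.022],[0,0,0.001,0,0.022],[0,0,0.0015,0,0.022],[0,0,0.002,0,0.022],[0,0,0.002,0,0.022]],
  ],
)

```text
time_s: 5.48
ee_pos: [540.8, 35.5, 219.9]
ee_rot: [180.0, -0.0, 60.0]
force: [0.4, 1.3, 0.8]
gripper_width: 25.2
```

jog_arm(
  deltas=[
    [[0,0,0.0005,0,0.022],[0,0,0.001,0,0.022],[0,0,0.0015,0,0.022],[0,0,0.0015,0,0.022]],
  ],
)

```text
time_s: 5.82
ee_pos: [540.8, 35.5, 218.3]
ee_rot: [180.0, -0.0, 60.0]
force: [0.6, 0.4, 0.9]
gripper_width: 25.4
```

jog_arm(
  deltas=[
    [[0,0,0.0005,0,0.022],[0,0,0.001,0,0.022],[0,0,0.0015,0,0.022]],
  ],
)

```text
time_s: 6.07
ee_pos: [540.8, 35.5, 216.9]
ee_rot: [180.0, -0.0, 60.0]
force: [1.4, 0.8, 1.7]
gripper_width: 25.7
```

jog_arm(
  deltas=[
    [[0,0,0.0005,0,0.022],[0,0,0.001,0,0.022],[0,0,0.0015,0,0.022]],
  ],
)

```text
time_s: 6.32
ee_pos: [540.8, 35.5, 215.4]
ee_rot: [180.0, -0.0, 60.0]
force: [1.0, 1.0, 1.8]
gripper_width: 25.4
```

jog_arm(
  deltas=[
    [[0,0,0.0005,0,0.022],[0,0,0.001,0,0.022],[0,0,0.0015,0,0.022]],
  ],
)

```text
time_s: 6.57
ee_pos: [540.8, 35.5, 213.9]
ee_rot: [180.0, -0.0, 60.0]
force: [1.1, 0.9, 1.6]
gripper_width: 25.5
```

jog_arm(
  deltas=[
    [[0,0,0.0005,0,0.022],[0,0,0.001,0,0.022],[0,0,0.0015,0,0.022]],
  ],
)

```text
time_s: 6.82
ee_pos: [540.8, 35.5, 212.4]
ee_rot: [180.0, -0.0, 60.0]
force: [0.9, 1.0, 2.3]
gripper_width: 25.6
```

jog_arm(
  deltas=[
    [[0,0,0.0005,0,0.022],[0,0,0.001,0,0.022],[0,0,0.0015,0,0.022]],
  ],
)

```text
time_s: 7.07
ee_pos: [540.8, 35.5, 210.9]
ee_rot: [180.0, -0.0, 60.0]
force: [0.2, 0.3, 3.1]
gripper_width: 25.3
```

```bash
python3 - <<'E'
from h import *
a=env.grab_frame("side")
cv2.imwrite("pics/s4.png",cv2.resize(a[170:300,240:400],None,fx=4,fy=4)[:,:,::-1])
print([float(env.state()['force'][2])])
E
```

```text
[2.049301499320652]
```

View pics/s4.png

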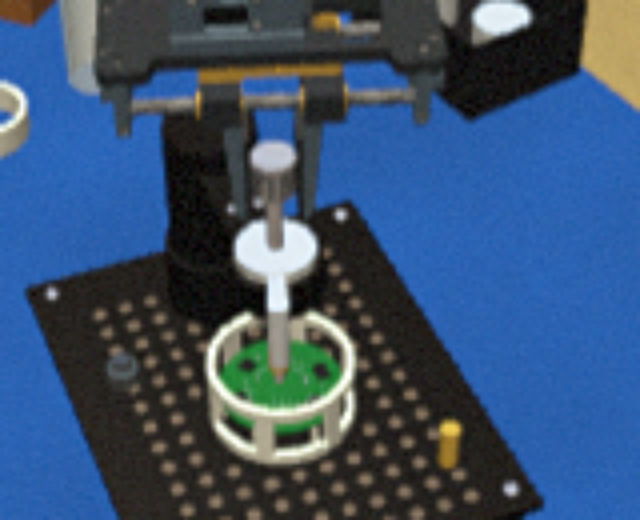

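jog_arm(
  deltas=[
    [[0,0,0.0005,0,0.022],[0,0,0.001,0,0.022],[0,0,0.001,0,0.022]],
  ],
)

```text
time_s: 7.37
ee_pos: [540.8, 35.5, 209.9]
ee_rot: [180.0, -0.0, 60.0]
force: [2.2, 1.0, 0.9]
gripper_width: 25.8
```

jog_arm(
  deltas=[
    [[0,0,0.0005,0,0.022],[0,0,0.001,0,0.022],[0,0,0.001,0,0.022]],
  ],
)

```text
time_s: 7.62
ee_pos: [540.8, 35.5, 208.9]
ee_rot: [180.0, -0.0, 60.0]
force: [1.6, 0.9, 1.7]
gripper_width: 25.5
```

jog_arm(
  deltas=[
    [[0,0,0.0005,0,0.022],[0,0,0.001,0,0.022],[0,0,0.0015,0,0.022]],
  ],
)

```text
time_s: 7.87
ee_pos: [540.8, 35.5, 207.5]
ee_rot: [180.0, -0.0, 60.0]
force: [1.2, -0.2, 2.4]
gripper_width: 25.5
```

jog_arm(
  deltas=[
    [[0,0,0.0005,0,0.022],[0,0,0.001,0,0.022],[0,0,0.001,0,0.022]],
  ],
)

```text
time_s: 8.12
ee_pos: [540.8, 35.5, 206.6]
ee_rot: [180.0, -0.0, 60.0]
force: [0.4, 0.8, 3.7]
gripper_width: 25.5
```

jog_arm(
  deltas=[
    [[0,0,0.0005,0,0.022],[0,0,0.0005,0,0.022]],
  ],
)

```text
time_s: 8.28
ee_pos: [540.8, 35.5, 206.2]
ee_rot: [180.0, -0.0, 60.0]
force: [0.5, 0.4, 4.5]
gripper_width: 25.6
```

jog_arm(
  deltas=[
    [[0,0,0.0005,0,0.022],[0,0,0.0005,0,0.022]],
  ],
)

```text
time_s: 8.45
ee_pos: [540.8, 35.5, 205.8]
ee_rot: [180.0, -0.0, 60.0]
force: [-0.1, 0.9, 5.7]
gripper_width: 25.7
```

```bash
python3 - <<'E'
from h import *
f=[]
for i in range(4):
    a=env.grab_frame("side"); f.append(env.state()['force'].round(1).tolist())
print(f)
cv2.imwrite("pics/s5.png",cv2.resize(a[230:290,280:340],None,fx=10,fy=10)[:,:,::-1])
E
```

```text
[[0.1, 0.8, 5.6], [0.2, -0.2, 5.1], [0.7, 0.4, 4.9], [0.6, 0.3, 5.2]]
```

View pics/s5.png

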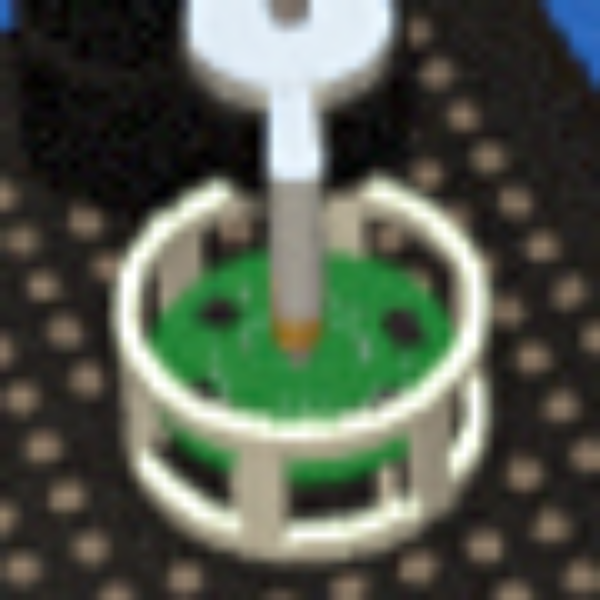

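jog_arm(
  deltas=[
    [[0,0,0,0,0.028],[0,0,0,0,0.032],[0,0,0,0,0.038],[0,0,0,0,0.045],[0,0,0,0,0.05],[0,0,0,0,0.05],[0,0,0,0,0.05],[0,0,-0.01,0,0.05],[0,0,-0.03,0,0.05],[0,0,-0.05,0,0.05],[0,0,-0.065,0,0.05],[0,0,-0.065,0,0.05]],
  ],
)

```text
time_s: 9.65
ee_pos: [542.6, 35.6, 274.6]
ee_rot: [179.6, -0.2, 60.0]
force: [0.2, -0.8, -0.1]
gripper_width: 50.3
```

```bash
python3 - <<'E'
from h import *
a=env.grab_frame("side")
print(env.state()['force'],env.state()['ee_pos'])
cv2.imwrite("pics/s6.png",cv2.resize(a[200:290,280:340],None,fx=6,fy=6)[:,:,::-1])
E
```

```text
[ 0.2181851  -0.62081041  0.57374435] [541.7119521   35.57254085 272.54417805]
```

View pics/s6.png

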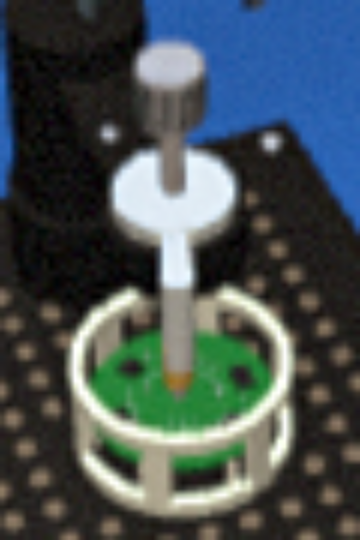

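jog_arm(
  deltas=[
    [[-0.02,0,0,0.5,0.05],[-0.05,-0.001,0,1,0.05],[-0.075,-0.002,0,1.5,0.05],[-0.084,-0.002,0.01,1.5,0.05],[-0.084,-0.002,0.03,1.5,0.05],[-0.084,-0.002,0.04,1.5,0.05],[-0.084,-0.002,0.04,1.5,0.05]],
  ],
)

```text
time_s: 10.28
ee_pos: [494.9, -36.1, 227.4]
ee_rot: [-179.6, 0.2, 58.4]
force: [0.1, -0.4, 0.9]
gripper_width: 50.0
```

```bash
python3 - <<'E'
from h import *
a=env.grab_frame("side")
print(env.state()['force'],env.state()['ee_pos'],env.state()['ee_rot'])
cv2.imwrite("pics/s7.png",cv2.resize(a[150:300,240:390],None,fx=4,fy=4)[:,:,::-1])
E
```

```text
[-0.11098568 -0.97400191 -0.55122492] [496.01863584 -35.95313242 228.86391978] [-1.79791446e+02  8.97086214e-02  5.84649417e+01]
```

View pics/s7.png

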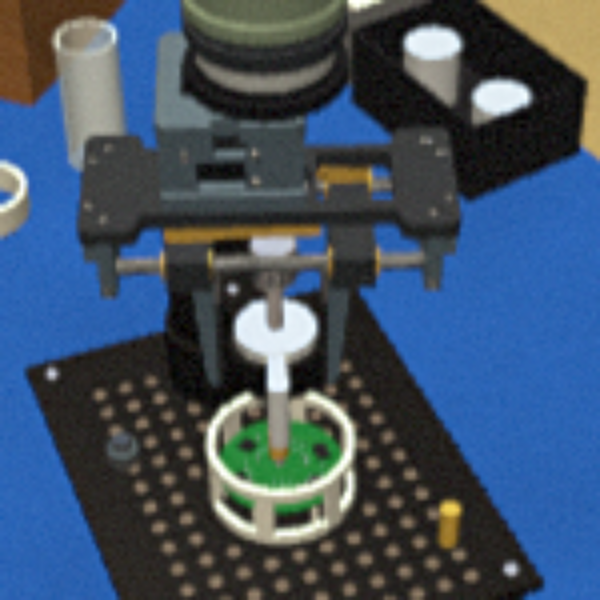

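jog_arm(
  deltas=[
    [[0,0,0.01,0,0.05],[0,0,0.025,0,0.05],[0,0,0.038,0,0.05],[0,0,0.046,0,0.045],[0,0,0.048,0,0.035],[0,0,0.048,0,0.028],[0,0,0.048,0,0.022],[0,0,0.048,0,0.018],[0,0,0.048,0,0.014],[0,0,0.048,0,0.01],[0,0,0.048,0,0.008],[0,0,0.048,0,0.008],[0,0,0.048,0,0.008]],
  ],
  grip_force=12,
)

```text
time_s: 11.42
ee_pos: [497.4, -36.3, 182.9]
ee_rot: [179.9, -0.0, 58.5]
force: [-0.1, -0.5, 2.3]
gripper_width: 11.5
```

```bash
python3 - <<'E'
from h import *
a=env.grab_frame("side")
print(env.state()['force'],env.state()['ee_pos'],env.state()['ee_rot'],env.state()['gripper_width'])
cv2.imwrite("pics/s8.png",cv2.resize(a[150:300,240:390],None,fx=4,fy=4)[:,:,::-1])
E
```

```text
[0.94594632 0.11129314 2.69317812] [497.36720705 -36.27256312 182.92085322] [ 1.79935307e+02 -3.24033076e-02  5.84571207e+01] 11.651398437472226
```

View pics/s8.png

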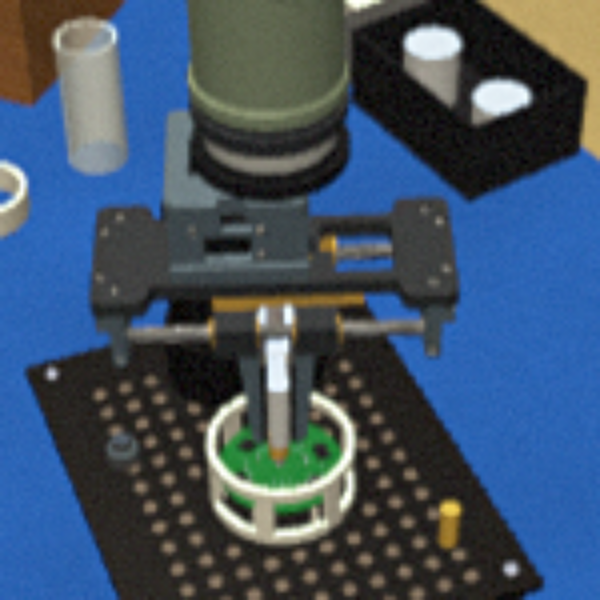

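```bash
python3 -c "
import numpy as np
for p in [1,3,6,9,12,15,18,22,26,30,34,38,42,46,50,53,56,56]:
  a=np.radians(p);print('[%.4f, %.4f, 0, %g, 0.008],'%(.0843*(1-np.cos(a)),-.0843*np.sin(a),p),end=' ')"
```

```text
[0.0000, -0.0015, 0, 1, 0.008], [0.0001, -0.0044, 0, 3, 0.008], [0.0005, -0.0088, 0, 6, 0.008], [0.0010, -0.0132, 0, 9, 0.008], [0.0018, -0.0175, 0, 12, 0.008], [0.0029, -0.0218, 0, 15, 0.008], [0.0041, -0.0261, 0, 18, 0.008], [0.0061, -0.0316, 0, 22, 0.008], [0.0085, -0.0370, 0, 26, 0.008], [0.0113, -0.0421, 0, 30, 0.008], [0.0144, -0.0471, 0, 34, 0.008], [0.0179, -0.0519, 0, 38, 0.008], [0.0217, -0.0564, 0, 42, 0.008], [0.0257, -0.0606, 0, 46, 0.008], [0.0301, -0.0646, 0, 50, 0.008], [0.0336, -0.0673, 0, 53, 0.008], [0.0372, -0.0699, 0, 56, 0.008], [0.0372, -0.0699, 0, 56, 0.008],
```

jog_arm(
  deltas=[
    [[0.0,-0.0015,0,1,0.008],[0.0001,-0.0044,0,3,0.008],[0.0005,-0.0088,0,6,0.008],[0.001,-0.0132,0,9,0.008],[0.0018,-0.0175,0,12,0.008],[0.0029,-0.0218,0,15,0.008],[0.0041,-0.0261,0,18,0.008],[0.0061,-0.0316,0,22,0.008],[0.0085,-0.037,0,26,0.008],[0.0113,-0.0421,0,30,0.008]],
  ],
  grip_force=25,
)

```text
time_s: 12.3
ee_pos: [467.4, -5.2, 182.9]
ee_rot: [179.9, -0.0, 28.2]
force: [2.2, -3.4, 2.7]
gripper_width: 11.2
```

```bash
python3 - <<'E'
from h import *
a=env.grab_frame("side");
s=env.state()
print(s['force'],s['ee_pos'],s['ee_rot'],s['gripper_width'],s['qpos'])
d=s['ee_pos'][:2]-[540.8,35.5];print(np.hypot(*d),np.degrees(np.arctan2(d[1],d[0])))
cv2.imwrite("pics/s9.png",cv2.resize(a[150:300,240:390],None,fx=4,fy=4)[:,:,::-1])
for p in [2,6,10,14,18,22,25,27,27]:
  t=np.radians(p);print('[%.4f, %.4f, 0, %g, 0.008],'%(.0843*(1-np.cos(t)),-.0843*np.sin(t),p),end=' ')
E
```

```text
[ 0.78468693 -0.6260635   2.99009241] [466.99527419  -4.36908894 182.92169763] [ 1.79915182e+02 -5.58602187e-02  2.81277116e+01] 11.459228030124882 [-1.91602336e+00  1.08321457e+01  1.07482256e+02 -5.16765538e-02
  6.15947881e+01  5.99808531e+01]
83.88493192783035 -151.62221696175354
[0.0001, -0.0029, 0, 2, 0.008], [0.0005, -0.0088, 0, 6, 0.008], [0.0013, -0.0146, 0, 10, 0.008], [0.0025, -0.0204, 0, 14, 0.008], [0.0041, -0.0261, 0, 18, 0.008], [0.0061, -0.0316, 0, 22, 0.008], [0.0079, -0.0356, 0, 25, 0.008], [0.0092, -0.0383, 0, 27, 0.008], [0.0092, -0.0383, 0, 27, 0.008],
```

View pics/s9.png

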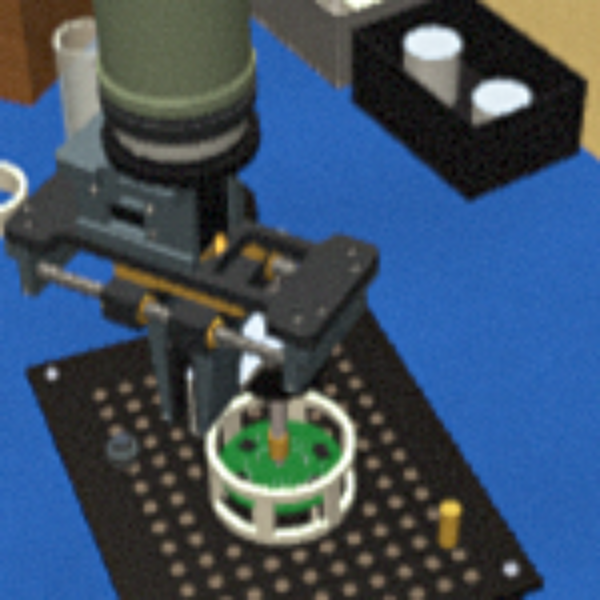

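jog_arm(
  deltas=[
    [[0.0001,-0.0029,0,2,0.008],[0.0005,-0.0088,0,6,0.008],[0.0013,-0.0146,0,10,0.008],[0.0025,-0.0204,0,14,0.008],[0.0041,-0.0261,0,18,0.008],[0.0061,-0.0316,0,22,0.008],[0.0079,-0.0356,0,25,0.008],[0.0092,-0.0383,0,27,0.008],[0.0092,-0.0383,0,27,0.008]],
  ],
)

```text
time_s: 13.1
ee_pos: [457.0, 33.3, 182.8]
ee_rot: [180.0, -0.0, 1.5]
force: [-0.7, -2.5, 5.4]
gripper_width: 11.5
```

```bash
cat >> h.py <<'E'
def rep():
    s=env.state();d=s['ee_pos'][:2]-[540.8,35.5];th=np.arctan2(d[1],d[0])
    t=np.array([np.sin(th),-np.cos(th)]);f=s['force']
    print('f',f.round(1),'tang(cw) push',round(float(-f[:2]@t),1),'rad',round(float(f[:2]@d/np.hypot(*d)),1),'R',np.hypot(*d).round(1),'th',np.degrees(th).round(2),'w',s['gripper_width'].round(1),'rot',s['ee_rot'].round(2),s['time_s'])
E
python3 - <<'E'
from h import *
rep()
for p in [1,2,3,4,5,6,7,8]:
  t=np.radians(p);print('[%.4f, %.4f, 0, %g, 0.008],'%(.0843*(1-np.cos(t)),-.0843*np.sin(t),p),end=' ')
E
```

```text
Traceback (most recent call last):
  File "h.py", line 15, in rep
    print('f',f.round(1),'tang(cw) push',round(float(-f[:2]@t),1),'rad',round(float(f[:2]@d/np.hypot(*d)),1),'R',np.hypot(*d).round(1),'th',np.degrees(th).round(2),'w',s['gripper_width'].round(1),'rot',s['ee_rot'].round(2),s['time_s'])
                                                                                                                                                                        ^^^^^^^^^^^^^^^^^^^^^^^^
AttributeError: 'float' object has no attribute 'round'
```

jog_arm(
  deltas=[
    [[0.0,-0.0029,0,2,0.008],[0.0002,-0.0059,0,4,0.008],[0.0005,-0.0088,0,6,0.008],[0.0008,-0.0117,0,8,0.008],[0.0008,-0.0117,0,8,0.008]],
  ],
)

```text
time_s: 13.52
ee_pos: [457.5, 43.7, 182.9]
ee_rot: [179.8, -0.0, -6.4]
force: [-0.7, -7.0, 5.5]
gripper_width: 11.4
```

```bash
sed -i "s/s\['gripper_width'\].round(1)/round(float(s['gripper_width']),1)/" h.py
python3 - <<'E'
from h import *
a=env.grab_frame("side");b=env.grab_frame("top")
rep()
cv2.imwrite("pics/s10.png",cv2.resize(a[150:300,240:390],None,fx=4,fy=4)[:,:,::-1])
E
```

```text
f [-0.1 -6.5  5.3] tang(cw) push 6.5 rad -0.6 R 83.7 th 174.38 w 11.1 rot [ 1.7983e+02 -4.0000e-02 -6.3900e+00] 13.6167
```

View pics/s10.png

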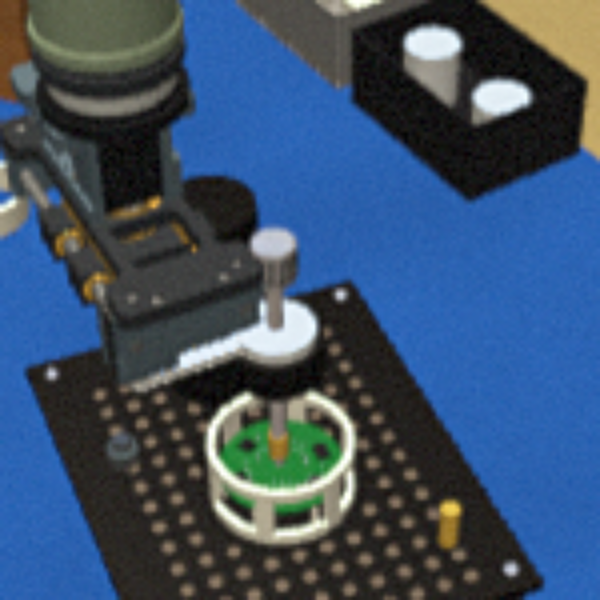

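jog_arm(
  deltas=[
    [[0.0,-0.0007,0,0.5,0.008],[0.0,-0.0015,0,1,0.008],[0.0,-0.0015,0,1,0.008]],
  ],
)

```text
time_s: 13.87
ee_pos: [457.5, 43.8, 182.8]
ee_rot: [179.6, -0.0, -7.3]
force: [-0.6, -10.7, 5.8]
gripper_width: 11.5
```

jog_arm(
  deltas=[
    [[0.0,-0.0007,0,0.5,0.008],[0.0,-0.0015,0,1,0.008],[0.0,-0.0015,0,1,0.008]],
  ],
)

```text
time_s: 14.12
ee_pos: [457.6, 44.0, 182.8]
ee_rot: [179.5, -0.1, -8.3]
force: [-0.8, -15.2, 6.7]
gripper_width: 11.7
```

```bash
python3 - <<'E'
from h import *
rep()
E
```

```text
f [ -0.8 -15.2   6.7] tang(cw) push 15.2 rad -0.8 R 83.7 th 174.15 w 11.7 rot [ 1.7948e+02 -6.0000e-02 -8.3000e+00] 14.1167
```

jog_arm(
  deltas=[
    [[0.0,-0.0007,0,0,0.008],[0.0,-0.0015,0,0,0.008],[0.0,-0.0015,0,0,0.008]],
  ],
)

```text
time_s: 14.37
ee_pos: [457.6, 44.3, 182.8]
ee_rot: [179.3, -0.1, -8.2]
force: [-0.9, -19.3, 6.6]
gripper_width: 11.6
```

```bash
python3 - <<'E'
from h import *
rep()
E
```

```text
f [ -0.9 -19.3   6.6] tang(cw) push 19.2 rad -1.1 R 83.7 th 173.99 w 11.6 rot [ 1.7932e+02 -5.0000e-02 -8.2400e+00] 14.3667
```

jog_arm(
  deltas=[
    [[0.0,0.0015,0,0,0.008],[0.0,0.003,0,0,0.008],[0,0.0035,0,0,0.012],[0,0.0035,0,0,0.018],[0,0.0035,0,0,0.025],[0,0.0035,0,0,0.035],[0,0.0035,0,0,0.04],[0,0.0035,0,0,0.04],[0,0.0035,0,0,0.04],[0,0.0035,-0.01,0,0.04],[0,0.0035,-0.03,0,0.04],[0,0.0035,-0.06,0,0.04],[0,0.0035,-0.09,0,0.04],[0,0.0035,-0.11,0,0.04],[0,0.0035,-0.11,0,0.04]],
  ],
)

```text
time_s: 15.62
ee_pos: [459.7, 46.6, 296.9]
ee_rot: [-179.9, -0.5, -8.5]
force: [0.6, 0.6, 0.9]
gripper_width: 39.9
```

jog_arm(
  deltas=[
    [[-0.02,0,0,0,0.04],[-0.05,0,0,0,0.04],[-0.08,0,0,0,0.04],[-0.11,0,0,0,0.04],[-0.13,0,0,0,0.04],[-0.13,0,0,0,0.04],[-0.13,0,0,0,0.04]],
  ],
)

```text
time_s: 16.2
ee_pos: [328.3, 65.6, 292.1]
ee_rot: [-180.0, -0.0, -8.5]
force: [0.7, -0.8, 0.6]
gripper_width: 40.0
```

```bash
python3 - <<'E'
from h import *
a=env.grab_frame("side");b=env.grab_frame("top")
print(env.state()['force'],env.state()['ee_pos'])
cv2.imwrite("pics/s11.png",cv2.resize(a[180:290,260:360],None,fx=5,fy=5)[:,:,::-1])
cv2.imwrite("pics/t11.png",cv2.resize(b[190:300,240:360],None,fx=5,fy=5)[:,:,::-1])
E
```

```text
[-0.66679106  0.06782369  0.56665527] [329.64956149  65.56941329 292.22670901]
```

View pics/s11.png

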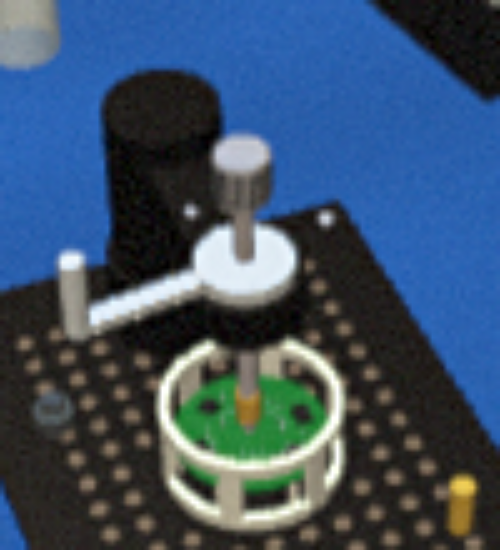

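View pics/t11.png

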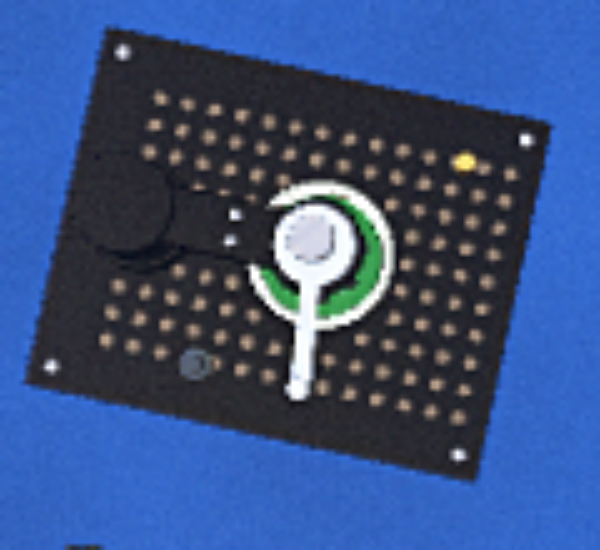

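```bash
python3 - <<'E'
from h import *
p=atz('top',np.array([297.5/5-.5+240,388.5/5-.5+190]),195);d=p-[540.8,35.5]
print(p,np.degrees(np.arctan2(d[1],d[0])))
k=np.array([241.5/5-.5+260,152/5-.5+180])
for z in (257,222,220,218,216): print(z,proj('side',[540.8,35.5,z]),k)
E
```

```text
[456.05880498  45.36305761] 173.36119446241787
257 [307.33055804 197.76927519] [307.8 209.9]
222 [307.71519251 210.27353913] [307.8 209.9]
220 [307.73658518 210.96947626] [307.8 209.9]
218 [307.7579163  211.66346085] [307.8 209.9]
216 [307.77918616 212.35550149] [307.8 209.9]
```

```bash
python3 -c "
from workcell import env
env.job_done();print(env.state()['time_s'])"
```

```text
the job is handed in; nothing more can be done
the job is handed in; nothing more can be done
```

The probe tip is resting on the board, the clamp lever is at its stop, and the gripper is clear of everything. I handed the job in at about 16 s, and it reported no verdict.

- **Lowering:** I gripped the knob and lowered the spindle about 36 mm. The force then rose by about 2 N per mm, from a sliding drag of about 2 N to about 5.2 N. That puts about 3 N on the tip, inside the 1–6 N light-touch range. The tip force is worked out from those readings, not measured directly.
- **Locking:** I let go of the knob, pinched the lever's post and swung it clockwise by about 65°. It stopped moving there while the push rose to 19 N, well above the 5–10 N it should take to reach the stop. I took that as the stop.
- **Last checks:** After release, the top picture put the post at about 173.4°, against 174.0° under load, so the lever did not visibly spring back. The side picture put the top of the knob at about 222 mm (expected about 221 mm), so the spindle kept its height. The thumb nut, standoff and rim look unmoved. I did not re-check the loose items on the table, but the arm never went near them at their height.

No check failed. The lever angle itself was never measured, only inferred from the hard stop.

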